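# Check-weigh the spice canisters and shelve them

## Task

Weigh the batch of spice canisters: stand every canister on the green pan of the balance and put brass weights on the metal pan until the beam is level, then take your hand off and let it stay level for a couple of seconds. Then stand the canisters on the white shelf in one straight row along the middle line of the shelf, side by side with at most a finger's width between neighbours, and put all the weights back upright in their wooden tray, leaving the other things on the worktop and shelf where they are.

Things in the scene. Friction and masses are not known exactly. Their poses are not given: they have to be found in the camera images.
- tin1: spice canister, steel, blue lid, black knob; 60 mm diameter, 42 mm high to the lid's top, knob 18 mm diameter rising a further 26 mm. Origin: centre of its underside, z up. Two or three of the four are there, the rest absent (None). All look alike; each weighs about 100 g or about 200 g (within 5 %), not to be told from outside
- tin2: spice canister, steel, blue lid, black knob; 60 mm diameter, 42 mm high to the lid's top, knob 18 mm diameter rising a further 26 mm. Origin: centre of its underside, z up. Two or three of the four are there, the rest absent (None). All look alike; each weighs about 100 g or about 200 g (within 5 %), not to be told from outside
- tin3: spice canister, steel, blue lid, black knob; 60 mm diameter, 42 mm high to the lid's top, knob 18 mm diameter rising a further 26 mm. Origin: centre of its underside, z up. Two or three of the four are there, the rest absent (None). All look alike; each weighs about 100 g or about 200 g (within 5 %), not to be told from outside
- tin4: spice canister, steel, blue lid, black knob; 60 mm diameter, 42 mm high to the lid's top, knob 18 mm diameter rising a further 26 mm. Origin: centre of its underside, z up. Two or three of the four are there, the rest absent (None). All look alike; each weighs about 100 g or about 200 g (within 5 %), not to be told from outside
- w100: brass weight of 100 g, a flat disc 32 mm diameter and 11 mm high with a knob 14 mm diameter rising a further 28 mm. Origin: centre of its underside, z up
- w200a: brass weight of 200 g, a flat disc 42 mm diameter and 14 mm high with a knob 14 mm diameter rising a further 28 mm. Origin: centre of its underside, z up
- w200b: brass weight of 200 g, a flat disc 42 mm diameter and 14 mm high with a knob 14 mm diameter rising a further 28 mm. Origin: centre of its underside, z up; same as the other 200 g weight
- beam (a joint): beam of the red balance, rad: 0 level, positive when the green goods pan hangs low, negative when the metal weights pan does. Sprung and damped: each 100 g of difference between the pans tilts it 0.1 rad, stops at +-0.2; settles in about 1 s. When level (within 0.04 rad) its black pointer stands on the red mark of the white plate
- goods_top (a point): centre of the upper face of the goods pan (green, round, 170 mm diameter, rim 6 mm high), on the balance's +y side, 125 mm from its middle. The pan stays horizontal and moves straight up and down, 12.5 mm per 0.1 rad of beam; its face is 75 mm above the worktop when level
- counter_top (a point): centre of the upper face of the weights pan (pale bare metal, same size and motion, on the balance's other side). Where on a pan a thing stands makes no difference to the beam. Between the pans stands the pointer plate, 90 mm wide, its top 178 mm above the worktop
- tray_in (a point): centre of the inner floor of the wooden weights tray, where the weights start; inside 220 mm (its x axis) by 100 mm (its y axis), walls 10 mm high above the floor; floor 5 mm above the worktop
- shelf_mid (a point): middle of the upper face of the low white shelf, 75 mm above the worktop; the shelf is 110 mm deep (its x axis) and 380 mm long (its y axis, along which the row runs), with a thin steel lip 14 mm high all round its edge
- board: white cutting board, 210 x 210 x 12 mm, on which the canisters start; origin at the centre of its underside
- jar: amber glass jar with red cap, 44 mm diameter, 70 mm high, standing on the +y end of the shelf; to be left alone; origin at its underside
- cup: steel cup, 70 mm diameter, 70 mm high; to be left alone; origin at its underside
- shaker: white shaker with steel cap, 40 mm diameter, 80 mm high; to be left alone; origin at its underside
- spoon: steel spoon 160 mm long, lying on the worktop between robot and tray; to be left alone
- bowl: steel bowl, 120 mm diameter, 50 mm high; to be left alone; origin at its underside
- oil: amber oil bottle with yellow cap, 60 mm diameter, 200 mm high; to be left alone; origin at its underside
Mind the look-alikes: they are no part of the job. What is shaped like the w100 but blue, pink or purple is not meant.

How it is judged:
On the way:
1. every canister present stands upright on the green goods pan, no weight on that pan, the beam is level within 0.04 rad and the gripper touches nothing, for 1 s (value of joint beam between -0.04 and 0.04 rad and contact force between the fingers and anything else below 0.5 N and horizontal distance between each of tin1, tin2, tin3, tin4 and goods_top below 0.085 m and angle between each of tin1, tin2, tin3, tin4's own z axis and vertical below 0.15 rad and z of tin1 in the frame of goods_top between -0.006 and 0.012 m and z of tin2 in the frame of goods_top between -0.006 and 0.012 m and z of tin3 in the frame of goods_top between -0.006 and 0.012 m and z of tin4 in the frame of goods_top between -0.006 and 0.012 m and horizontal distance between each of w100, w200a, w200b and goods_top above 0.085 m), for 1 s.
At the end, for the whole second after the job is handed in: Every canister present stands upright and at rest on the shelf, its centre within 15 mm of the shelf's lengthwise middle line and within 82 mm of the centre of another canister (gap up to 22 mm); all three weights stand upright at rest on the floor of the tray (x of tin1 in the frame of shelf_mid between -0.015 and 0.015 m and y of tin1 in the frame of shelf_mid between -0.18 and 0.18 m and z of tin1 in the frame of shelf_mid between -0.006 and 0.008 m and angle between each of tin1, tin2, tin3, tin4's own z axis and vertical below 0.12 rad and linear speed of each of tin1, tin2, tin3, tin4, w100, w200a, w200b below 0.02 m/s and (horizontal distance between tin1 and tin2 below 0.082 m or horizontal distance between tin1 and tin3 below 0.082 m or horizontal distance between tin1 and tin4 below 0.082 m) and x of tin2 in the frame of shelf_mid between -0.015 and 0.015 m and y of tin2 in the frame of shelf_mid between -0.18 and 0.18 m and z of tin2 in the frame of shelf_mid between -0.006 and 0.008 m and (horizontal distance between tin2 and tin1 below 0.082 m or horizontal distance between tin2 and tin3 below 0.082 m or horizontal distance between tin2 and tin4 below 0.082 m) and x of tin3 in the frame of shelf_mid between -0.015 and 0.015 m and y of tin3 in the frame of shelf_mid between -0.18 and 0.18 m and z of tin3 in the frame of shelf_mid between -0.006 and 0.008 m and (horizontal distance between tin3 and tin1 below 0.082 m or horizontal distance between tin3 and tin2 below 0.082 m or horizontal distance between tin3 and tin4 below 0.082 m) and x of tin4 in the frame of shelf_mid between -0.015 and 0.015 m and y of tin4 in the frame of shelf_mid between -0.18 and 0.18 m and z of tin4 in the frame of shelf_mid between -0.006 and 0.008 m and (horizontal distance between tin4 and tin1 below 0.082 m or horizontal distance between tin4 and tin2 below 0.082 m or horizontal distance between tin4 and tin3 below 0.082 m) and x of w100 in the frame of tray_in between -0.105 and 0.105 m and y of w100 in the frame of tray_in between -0.048 and 0.048 m and z of w100 in the frame of tray_in between -0.006 and 0.006 m and angle between each of w100, w200a, w200b's own z axis and vertical below 0.15 rad and x of w200a in the frame of tray_in between -0.105 and 0.105 m and y of w200a in the frame of tray_in between -0.048 and 0.048 m and z of w200a in the frame of tray_in between -0.006 and 0.006 m and x of w200b in the frame of tray_in between -0.105 and 0.105 m and y of w200b in the frame of tray_in between -0.048 and 0.048 m and z of w200b in the frame of tray_in between -0.006 and 0.006 m); the robot touches nothing.
It fails at once if a bystander (jar, cup, shaker, spoon, bowl or oil bottle) is shifted by more than 50 mm (distance of any of jar, cup, shaker, spoon, bowl, oil from where it was at the start of the episode above 0.05 m).
It fails at once if a bystander is knocked over (angle between any of jar, cup, shaker, bowl, oil's own z axis and vertical above 0.6 rad).
Of tin1, tin2, tin3, tin4 only 2 to 3 are there at a start; the rules pass over those that are not, and their reading is None.
At some moment in a run one of tin1, tin2, tin3, tin4, w100, w200a, w200b may be knocked a few centimetres aside while the robot is not near it.
It also fails if it takes over 210 s, if anything falls off the work surface, if the arm or the gripper's body presses on something with over 40 N, if the wrist force passes 120 N, or if a joint passes its speed limit or range.

## Robot

A 6-joint arm with a two-finger parallel gripper is mounted at the origin on the work surface. World frame = base frame: x ahead of the robot, y to its left, z up, the work surface at z = 0. Lengths are in m, angles in rad, forces in N, time in s.
With the tool pointing down it reaches from about 0.25 to 0.85 m from the base axis. Payload 12.5 kg.
Tool frame: the origin (TCP) lies midway between the tips of the shut fingers; the grasp point (between the pads) lies 19 mm behind it (bot.hold_point_z is the distance from the TCP to the grasp point, in m); z points along the fingers, y is the line along which they close (so a half turn about z gives the same grasp; the last joint's range is limited). The gripper opens to 93 mm and grips with 3 to 60 N. Pads are 15 mm wide; open, the fingers measure 128 mm over their backs; the gripper's body (75 mm by 188 mm) begins 65 mm behind the grasp point.
Start: joints at [-1.404, 0.351, 1.652, -0, 1.139, -0.085], TCP at [0.137, -0.533, 0.219] pointing down, gripper open.
Joint ranges: [-2.75, 2.75], [-0.79, 2.1], [0.01, 2.65], [-1.57, 4.71], [0.07, 3.14], [-2.87, 2.87]. Speed limits (rad/s): [2.22, 2.22, 2.79, 3.14, 3.14, 3.14].

## Interface

Orientations are given as a unit quaternion [w, x, y, z].
In Python, from plant import status, read_camera, camera_model, bot gives the robot as it stands. The module is installed in compiled form; this text tells all that it offers.
- The arm moves only by the tool servo_tool, never from a script. Its argument "targets" is a list that holds one entry, the list of rows, each a list of 4 numbers: the shift along the world's x, y, z in cm, then the turn about the world's z in degrees. In form: [[[x, y, z, roll], ...]]. A call has exactly 8 rows; each row shifts and turns the commanded pose from where the row before left it; what a row does not reach is not made up. A row lasts 1/8 s, in which the tool goes at most 62.5 mm and 10.7 degrees, less where a joint would pass 70% of its speed; a pose out of reach is approached as far as the arm can. A call is refused whole if a number of a shift passes 6.25 or a number of a turn 10.7, either way. A call with a gripper value outside its range is refused whole. "grip" is the opening, from 0 (shut) to 1 (fully open), set as the call begins (left out, the last holds). The fingers move at their own pace and stop on an object; "force" is the grip in N (left out, the last holds). Time passes only in rows, so rows that do not move let the fingers close, or fill a call up. It gives the time, the measured TCP pose, the force, the opening and the grip force at its end, in the units of the state.
- status.sense(): the state, without advancing time (a new reading comes with each control period).
- read_camera(name): name is "side" or "top" or "wrist"; returns (picture, depth): 400x640x3 uint8, blue, green, red; 400x640 float32, m along the optical axis (not along the pixel's ray), 0 where there is no reading.
- camera_model(name): a dict with "camera_matrix" (3x3 intrinsics, pixels), "rvec" (rotation vector, rad) and "tvec" (3), from world to camera coordinates, as OpenCV has them. Camera axes: x right, y down, z forward; pixel columns grow to the right and rows downward; lengths in m; the calibration is good to about 2 mm. A picture is of the moment at which its call begins: read the wrist's pose just before it. camera_model takes no time and is no camera call; for the wrist camera it gives the pose at the moment of the call.
- bot.hand_in(): hands the job in; it is judged then, once.
The state is a dict: "time": time; "joints": joint angles; "joint_vel": joint speeds; "joint_efforts": joint torques, N m; "tcp_pos": TCP position; "ee_rot": TCP orientation; "force": force on the tool from outside, world axes, zero at the start; "wrist_torque": the same for the moment, N m; "width": opening from 0.0 (shut) to 1.0 (fully open); "grip_force": force on a finger pad.
Only numpy, scipy, OpenCV 4.12 (cv2) and the standard library are available. Lean on these libraries where they do the work, as an engineer would, in place of code of your own. Each camera call takes 0.05 s, during which the arm holds its last target. There are 200 camera calls.

## Working session

There is one attempt and no reset: what is moved stays moved. The work goes in short steps, Python scripts to look and compute and a tool call to move; the robot and the scene stay as the last step left them, time stands still between calls to the robot, and variables do not carry over. Pictures are saved under pics/ and viewed, at most 14 in all, crops included, and the job is handed in when it is done.

Besides the shell and the picture viewer there is one more tool, called after "Emit:" as name([rows], argument=value, ...), one row to a line, values as JSON. servo_tool: Moves the arm, as the interface text tells. Its arguments: {"type":"object","properties":{"targets":{"type":"array"},"grip":{"type":"number"},"force":{"type":"number"}},"required":["targets"]}

```bash
mkdir -p pics; cat > h.py <<'E'
import numpy as np, cv2
from plant import status, read_camera, camera_model, bot
def cam(n):
    m=camera_model(n); im,d=read_camera(n)
    R=cv2.Rodrigues(np.array(m["rvec"],float))[0]; return im,d,np.array(m["camera_matrix"]),R,np.array(m["tvec"],float).ravel()
def ray(u,v,z,K,R,t):
    r=R.T@np.linalg.inv(K)@np.array([u,v,1.]); c=-R.T@t
    return c+r*(z-c[2])/r[2]
def pts(d,K,R,t):
    v,u=np.mgrid[:d.shape[0],:d.shape[1]]
    p=np.stack([(u-K[0,2])/K[0,0]*d,(v-K[1,2])/K[1,1]*d,d],-1)
    return (p-t)@R
E
python3 - <<'E'
from h import *
s=status.sense(); print(s)
for n in ("top","side"):
    im,d,K,R,t=cam(n); cv2.imwrite(f"pics/{n}0.png",im); np.savez(f"{n}0.npz",im=im,d=d,K=K,R=R,t=t); print(n,K,-R.T@t)
E
```

```text
{'time': 0.0, 'joints': array([-1.40359689e+00,  3.51254749e-01,  1.65241184e+00, -1.20076484e-05,
        1.13910512e+00, -8.45936751e-02]), 'joint_vel': array([ 0.00043233,  0.00102975, -0.00034409,  0.00161509, -0.00193316,
        0.00098087]), 'joint_efforts': array([ 2.29646837e-03, -4.97314918e+01, -2.85251105e+01,  7.00356346e-02,
        2.57132447e-02, -9.89540422e-05]), 'tcp_pos': array([ 0.13699562, -0.53231229,  0.21809595]), 'ee_rot': array([-5.88798859e-04,  9.92085003e-01,  1.25566715e-01, -2.97891275e-05]), 'force': array([ 0.71777339, -0.37017142,  0.29579548]), 'wrist_torque': array([-0.00255712, -0.01250091,  0.02191854]), 'grip_force': 0.0, 'width': 1.0031998768038872}
top [[457.69422931   0.         323.30467797]
 [  0.         457.69422931 202.06144047]
 [  0.           0.           1.        ]] [ 0.28650876 -0.03251676  1.3195591 ]
side [[374.76313029   0.         320.02932011]
 [  0.         374.76313029 199.27425654]
 [  0.           0.           1.        ]] [ 0.25872133 -0.89452386  0.80430124]
```

View pics/top0.png

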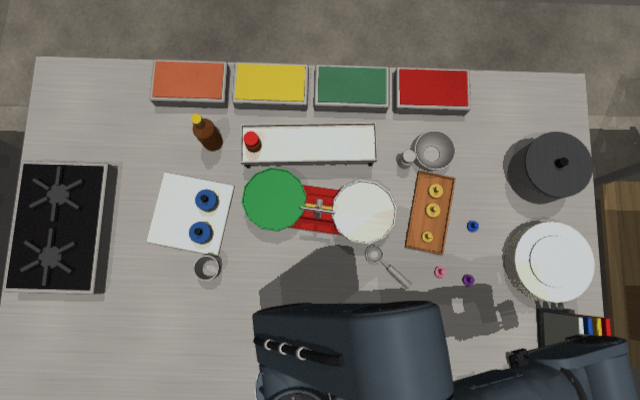

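View pics/side0.png

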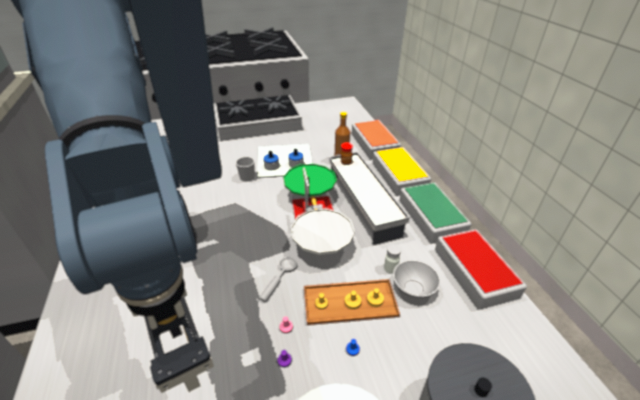

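The top view shows two canisters on the board, at (206,200) and (200,232). The brass weights are in the tray at (436,190), (433,210) and (428,237); the last is smaller, so w100. Things that could be mistaken for them are the blue (473,226), pink (440,272) and purple (468,281) weight-shaped items, and the pot with a black knob (560,163). The jar is on the shelf at (252,142), the shaker at (407,158) and the oil bottle at (207,130).

```bash
cat >> h.py <<'E'
def blobs(mask,amin=15):
    n,l,s,c=cv2.connectedComponentsWithStats(mask.astype(np.uint8)); return [(s[i,4],c[i],s[i,:4],l==i) for i in range(1,n) if s[i,4]>=amin]
def hsv(im): return cv2.split(cv2.cvtColor(im,cv2.COLOR_BGR2HSV))
E
python3 - <<'E'
from h import *
f=np.load("top0.npz"); im,d,K,R,t=[f[k] for k in("im","d","K","R","t")]
h,s,v=hsv(im); P=pts(d,K,R,t)
print("knobs/dark etc")
def show(name,m,z,a=15):
    for A,c,b,l in blobs(m,a):
        # circle centre
        cs,_=cv2.findContours(l.astype(np.uint8),0,1); (cx,cy),r=cv2.minEnclosingCircle(cs[0])
        zz=P[l][:,2]; q=ray(cx,cy,z,K,R,t)
        print(name,A,(round(cx),round(cy)),"r mm",round(r*d[l].mean()/K[0,0]*1000),"xyz",np.round(q,3),"zmed",np.round([np.median(zz),zz.max()],3))
show("blue",(h>100)&(h<125)&(s>150)&(v>60),.054)
show("brass",(h>18)&(h<32)&(s>110)&(v>120)&(np.arange(640)[None]>400)&(np.arange(400)[:,None]>110),.017)
show("green",(h>50)&(h<80)&(s>150)&(np.arange(400)[:,None]>120),.075,300)
def rect(name,m,z,a=500):
    for A,c,b,l in blobs(m,a):
        cs,_=cv2.findContours(l.astype(np.uint8),0,1); rr=cv2.minAreaRect(max(cs,key=cv2.contourArea))
        q=[ray(*p,z,K,R,t)[:2] for p in cv2.boxPoints(rr)]
        print(name,A,np.round(np.mean(q,0),3),np.round(q,3).tolist(),"z",np.round(np.median(P[l][:,2]),3))
X=np.arange(640)[None];Y=np.arange(400)[:,None]
rect("tray",(h>5)&(h<18)&(s>90)&(X>395)&(X<465)&(Y>165)&(Y<260),.015)
rect("whites",(s<25)&(v>215)&(X>130)&(X<410)&(Y>110)&(Y<260),.075,800)
# flat heights
for n,(u,vv) in dict(green=(265,200),metal=(380,205),shelf=(320,140),oiltop=(197,119),jar=(252,140),cup=(208,267),board=(175,210),shaker=(408,157)).items():
    w=P[vv-2:vv+3,u-2:u+3].reshape(-1,3); print(n,np.round(np.median(w,0),3))
E
```

```text
knobs/dark etc
blue 275 (206, 200) r mm 28 xyz [0.506 0.282 0.054] zmed [0.054 1.32 ]
blue 80 (472, 226) r mm 15 xyz [ 0.452 -0.465  0.054] zmed [0.011 1.32 ]
blue 287 (199, 232) r mm 29 xyz [0.414 0.293 0.054] zmed [0.054 1.32 ]
blue 87 (590, 326) r mm 20 xyz [ 0.189 -0.776  0.054] zmed [0.19 1.32]
brass 146 (436, 190) r mm 21 xyz [ 0.558 -0.374  0.017] zmed [0.019 0.051]
brass 147 (432, 210) r mm 21 xyz [ 0.501 -0.364  0.017] zmed [0.02  0.054]
brass 83 (427, 236) r mm 16 xyz [ 0.423 -0.347  0.017] zmed [0.018 0.048]
brass 74 (600, 326) r mm 21 xyz [ 0.186 -0.826  0.017] zmed [0.19  0.194]
green 2745 (273, 199) r mm 86 xyz [0.51  0.092 0.075] zmed [0.075 1.32 ]
tray 2556 [ 0.496 -0.358] [[0.39, -0.282], [0.618, -0.323], [0.601, -0.436], [0.373, -0.391]] z 0.006
green [0.505 0.114 0.074]
metal [ 0.501 -0.204  0.074]
shelf [ 0.682 -0.033  0.075]
oiltop [0.688 0.282 0.2  ]
jar [0.654 0.148 0.145]
cup [0.32  0.274 0.004]
board [0.48  0.378 0.013]
shaker [ 0.64  -0.282  0.079]
```

```bash
python3 - <<'E'
from h import *
f=np.load("top0.npz"); im,d,K,R,t=[f[k] for k in("im","d","K","R","t")]
P=pts(d,K,R,t); X,Y,Z=P[...,0],P[...,1],P[...,2]
a=cv2.resize(im[170:250,140:340],None,fx=4,fy=4,interpolation=3)[:, :800]; b=cv2.resize(im[165:290,320:490],None,fx=4,fy=4,interpolation=3)[:270*1]
b=cv2.resize(im[165:295,300:500],None,fx=2.1,fy=2.1,interpolation=3); o=np.zeros((600,800,3),np.uint8); o[:320]=a; o[325:325+b.shape[0],:b.shape[1]]=b; cv2.imwrite("pics/crop.png",o)
def rim(name,x0,x1,y0,y1,zl,zh):
    m=(X>x0)&(X<x1)&(Y>y0)&(Y<y1)&(Z>zl)&(Z<zh)
    q=P[m][:,:2].astype(np.float32); (c,r)=cv2.minEnclosingCircle(q); print(name,m.sum(),np.round(c,3),round(r,4),cv2.minAreaRect(q))
rim("green",.38,.64,.01,.22,.068,.083)
rim("metal",.38,.64,-.27,-.045,.068,.083)
m=(X>.59)&(X<.76)&(Y>-.25)&(Y<.25)&(Z>.070)&(Z<.092); A,c,b,l=max(blobs(m),key=lambda q:q[0])
r=cv2.minAreaRect(P[l][:,:2].astype(np.float32)); print("shelf",r,np.round(cv2.boxPoints(r),3).tolist())
m=(X>.4)&(X<.62)&(Y>-.06)&(Y<.05)&(Z>.1)&(Z<.2); print("plate",m.sum(),np.round(P[m].min(0),3),np.round(P[m].max(0),3)); print(np.round(P[m][::6],3).tolist())
for n,z0,z1,box in(("knobA",.07,.09,(.48,.54,.25,.32)),("knobB",.07,.09,(.38,.45,.25,.33)),("w1",.035,.06,(.53,.59,-.41,-.34)),("w2",.035,.06,(.47,.53,-.41,-.34)),("w3",.03,.06,(.39,.45,-.39,-.31))):
    m=(X>box[0])&(X<box[1])&(Y>box[2])&(Y<box[3])&(Z>z0)&(Z<z1); print(n,m.sum(),np.round(P[m].mean(0),3))
E
```

```text
green 3603 [0.545 0.098] 0.1267 ((0.5299149751663208, 0.09753699600696564), (0.22014224529266357, 0.17482265830039978), 0.02004302851855755)
metal 3383 [ 0.54  -0.156] 0.149 ((0.5159623026847839, -0.15663914382457733), (0.24787111580371857, 0.22217564284801483), 0.03309735655784607)
shelf ((0.6706355214118958, -0.0018323510885238647), (0.11323650926351547, 0.37923264503479004), 2.809504508972168) [[0.6050000190734863, 0.1850000023841858], [0.6230000257492065, -0.1940000057220459], [0.7360000014305115, -0.18799999356269836], [0.7179999947547913, 0.1899999976158142]]
plate 111 [ 0.461 -0.059  0.104] [0.474 0.013 0.181]
[[0.473, 0.013, 0.174], [0.471, 0.013, 0.169], [0.47, -0.003, 0.179], [0.473, -0.03, 0.163], [0.468, 0.0, 0.17], [0.467, -0.015, 0.18], [0.468, -0.03, 0.181], [0.467, -0.008, 0.165], [0.465, -0.023, 0.178], [0.466, -0.038, 0.175], [0.466, -0.015, 0.157], [0.465, -0.031, 0.168], [0.463, -0.046, 0.18], [0.464, -0.025, 0.157], [0.464, -0.041, 0.157], [0.462, -0.056, 0.173], [0.462, -0.036, 0.15], [0.463, -0.028, 0.125], [0.462, -0.031, 0.113]]
knobA 37 [0.505 0.282 0.079]
knobB 36 [0.413 0.292 0.08 ]
w1 24 [ 0.557 -0.373  0.045]
w2 24 [ 0.499 -0.364  0.045]
w3 22 [ 0.422 -0.347  0.042]
```

View pics/crop.png

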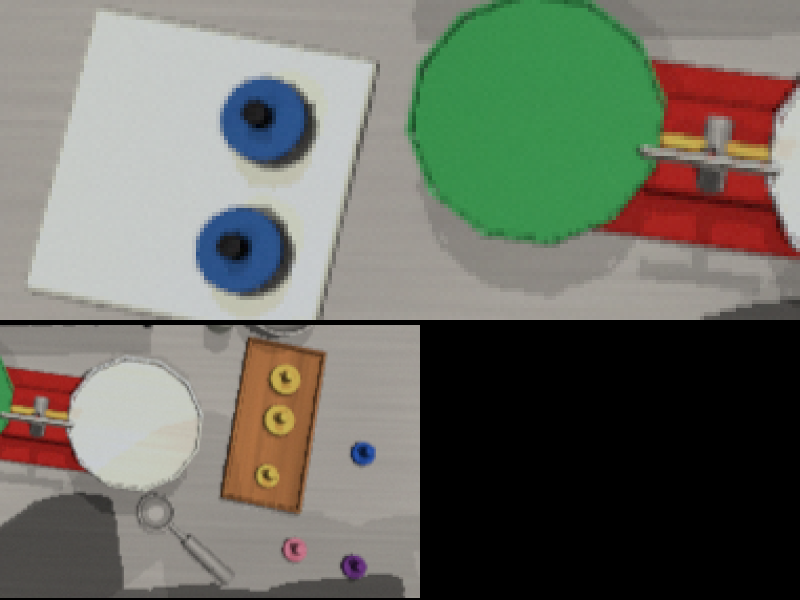

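The crop confirms it: two blue-lidded canisters with black knobs on the white board, and three brass weights in the brown tray, the smallest at the near end. The blue, pink and purple pieces lie outside the tray. I'm moving over the nearer canister.

Emit:
servo_tool([
  [[3.5,4.8,0.4,0],[3.5,4.8,0.4,0],[3.5,4.8,0.4,0],[3.5,4.8,0.4,0],[3.5,4.8,0.4,0],[3.5,4.8,0.4,0],[3.5,4.8,0.4,0],[3.5,4.8,0.4,0]],
], grip=0.45, force=20)

```text
time: 1.1
tcp_pos: [0.4178, -0.1468, 0.2508]
ee_rot: [0.0, 0.992, 0.126, 0.0]
force: [0.9, -1.2, 0.6]
width: 0.45
grip_force: 0.0
```

Emit:
servo_tool([
  [[0,5.5,0,0],[0,5.5,0,0],[0,5.5,0,0],[0,5.5,0,0],[0,5.5,0,0],[0,5.5,0,0],[0,5.5,0,0],[0,5.5,0,0]],
])

```text
time: 2.1
tcp_pos: [0.4166, 0.2932, 0.2505]
ee_rot: [0.0, 0.992, 0.126, -0.0]
force: [0.7, -0.3, -0.2]
width: 0.45
grip_force: 0.0
```

```bash
cat >> h.py <<'E'
def wristblue(z):
    im,d,K,R,t=cam("wrist"); h,s,v=hsv(im)
    for A,c,b,l in blobs((h>100)&(h<125)&(s>150)&(v>50),300):
        cs,_=cv2.findContours(l.astype(np.uint8),0,1); (cx,cy),r=cv2.minEnclosingCircle(max(cs,key=cv2.contourArea)); print(A,round(cx),round(cy),np.round(ray(cx,cy,z,K,R,t),4))
    return im
E
python3 - <<'E'
from h import *
cv2.imwrite("pics/w1.png",wristblue(.054)); print(status.sense()["tcp_pos"])
E
```

```text
[0.41633533 0.29788693 0.25035718]
```

View pics/w1.png

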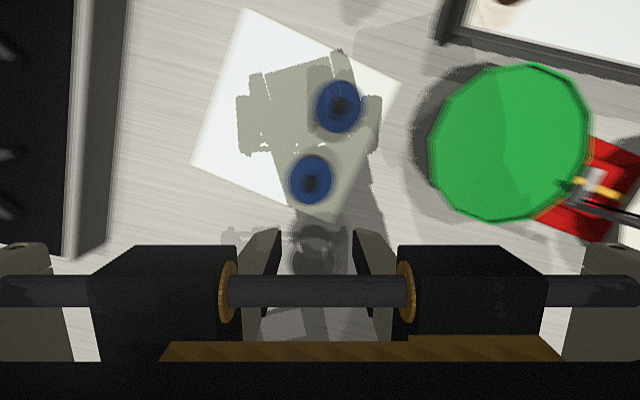

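The wrist view shows the canisters at (312,178) and (338,105), shaded by the arm, with the green pan at (510,143). I'm casting those pixels now.

```bash
sed -i 's/(h>100)&(h<125)&(s>150)&(v>50),300/(h>100)\&(h<128)\&(s>110)\&(v>30)\&(np.arange(400)[:,None]<240),300/' h.py
python3 - <<'E'
from h import *
wristblue(.054); print(status.sense()["tcp_pos"])
E
```

```text
1721 347 108 [0.5077 0.2858 0.054 ]
1512 319 182 [0.4156 0.2953 0.054 ]
[0.41639112 0.29503902 0.25011423]
```

Emit:
servo_tool([
  [[-0.1,-0.1,-4.5,0],[0,0,-4.5,0],[0,0,-4.5,0],[0,0,-3,0],[0,0,-1.6,0],[0,0,-0.9,0],[0,0,0,0],[0,0,0,0]],
])

```text
time: 3.2
tcp_pos: [0.4165, 0.2906, 0.0615]
ee_rot: [-0.0, 0.992, 0.126, 0.001]
force: [-0.1, 0.2, 0.6]
width: 0.452
grip_force: 0.0
```

Emit:
servo_tool([
  [[0,0,0,0],[0,0,0,0],[0,0,0,0],[0,0,0,0],[0,0,1,0],[0,0,2,0],[0,0,3,0],[0,0,3,0]],
], grip=0, force=20)

```text
time: 4.2
tcp_pos: [0.4159, 0.2903, 0.152]
ee_rot: [0.0, 0.992, 0.126, -0.0]
force: [0.6, -0.3, -1.4]
width: 0.186
grip_force: 20.0
```

Emit:
servo_tool([
  [[1.2,-3.6,0.5,0],[1.3,-3.8,0,0],[1.3,-3.8,0,0],[1.3,-3.7,0,0],[1.1,-3.2,0,0],[0,0,0,0],[0,0,-0.8,0],[0,0,-0.8,0]],
])

```text
time: 5.2
tcp_pos: [0.4776, 0.1101, 0.1391]
ee_rot: [-0.0, 0.992, 0.126, -0.0]
force: [-0.6, -0.2, -1.1]
width: 0.188
grip_force: 20.0
```

Emit:
servo_tool([
  [[0,0,-0.8,0],[0,0,-0.6,0],[0,0,-0.5,0],[0,0,-0.4,0],[0,0,0,0],[0,0,0,0],[0,0,0,0],[0,0,0,0]],
])

```text
time: 6.2
tcp_pos: [0.4781, 0.1093, 0.1168]
ee_rot: [0.0, 0.992, 0.126, 0.0]
force: [-0.4, 0.1, -0.9]
width: 0.187
grip_force: 20.0
```

Emit:
servo_tool([
  [[0,0,0,0],[0,0,0,0],[0,0,0,0],[0,0,2.5,0],[0,0,4.5,0],[0,0,2,0],[0.4,2.5,0,0],[0.5,3,0,0]],
], grip=0.45)

```text
time: 7.2
tcp_pos: [0.4873, 0.1648, 0.207]
ee_rot: [-0.0, 0.992, 0.125, 0.0]
force: [-0.1, 0.0, 0.5]
width: 0.451
grip_force: 0.0
```

Emit:
servo_tool([
  [[0.6,3.5,0,0],[0.6,3.5,0,0],[0.5,3,0,0],[0.3,2,0,0],[0,0,0,0],[0,0,0,0],[0,0,0,0],[0,0,0,0]],
])

```text
time: 8.2
tcp_pos: [0.5071, 0.2838, 0.2068]
ee_rot: [-0.0, 0.992, 0.125, 0.0]
force: [-0.6, -0.2, 0.6]
width: 0.45
grip_force: 0.0
```

```bash
cat >> h.py <<'E'
def top(show=None):
    im,d,K,R,t=cam("top"); P=pts(d,K,R,t); X,Y,Z=P[...,0],P[...,1],P[...,2]; h,s,v=hsv(im)
    gm=(h>50)&(h<80)&(s>120)&(abs(X-.51)<.085)&(abs(Y-.092)<.085); mm=(abs(X-.475)<.085)&(abs(Y+.154)<.085)&(s<60)&(Z>.04)&(Z<.11)
    print("green z",np.round(np.median(Z[gm]),4),"metal z",np.round(np.median(Z[mm]),4),"(beam from z, rad)",np.round((np.median(Z[mm])-np.median(Z[gm]))/.25,3))
    uu=np.arange(640)[None];vv=np.arange(400)[:,None]
    for n,m in(("blue",(h>100)&(h<125)&(s>130)&(v>40)&(uu<420)&(vv<290)),("brass",(h>16)&(h<33)&(s>90)&(v>90)&(uu>300)&(uu<480)&(vv>110)&(vv<265))):
        for A,c,b,l in blobs(m,30):
            z=np.median(Z[l]); cs,_=cv2.findContours(l.astype(np.uint8),0,1); (cx,cy),r=cv2.minEnclosingCircle(max(cs,key=cv2.contourArea))
            print(n,A,(round(cx),round(cy)),np.round(ray(cx,cy,z,K,R,t),3))
    if show: cv2.imwrite(show,im)
E
python3 - <<'E'
from h import *
wristblue(.054); top("pics/t1.png"); print(status.sense()["tcp_pos"],status.sense()["force"])
E
```

```text
1936 315 187 [0.5086 0.2856 0.054 ]
green z 0.0627 metal z 0.0874 (beam from z, rad) 0.099
blue 188 (206, 200) [0.506 0.28  0.054]
blue 334 (266, 209) [0.476 0.107 0.104]
brass 166 (435, 190) [ 0.558 -0.372  0.019]
brass 172 (432, 210) [ 0.5   -0.363  0.02 ]
brass 31 (310, 206) [ 0.495 -0.01   0.057]
brass 37 (326, 208) [ 0.492 -0.055  0.061]
brass 103 (427, 236) [ 0.424 -0.347  0.017]
[0.50711562 0.28404956 0.2067409 ] [-0.01295646 -0.73967041 -0.75360824]
```

Emit:
servo_tool([
  [[0.1,0,-4.5,0],[0,0,-4.5,0],[0,0,-3,0],[0,0,-1.6,0],[0,0,-1.1,0],[0,0,0,0],[0,0,0,0],[0,0,0,0]],
])

```text
time: 9.3
tcp_pos: [0.5085, 0.2845, 0.0604]
ee_rot: [-0.0, 0.992, 0.126, 0.001]
force: [-0.5, 0.1, 0.8]
width: 0.448
grip_force: 0.0
```

Emit:
servo_tool([
  [[0,0,0,0],[0,0,0,0],[0,0,0,0],[0,0,0,0],[0,0,1,0],[0,0,2,0],[0,0,3.5,0],[0,0,3.5,0]],
], grip=0)

```text
time: 10.3
tcp_pos: [0.5079, 0.2842, 0.1611]
ee_rot: [0.0, 0.992, 0.126, -0.0]
force: [0.2, 0.3, -2.5]
width: 0.188
grip_force: 20.0
```

Emit:
servo_tool([
  [[0.6,-3,0.5,0],[0.8,-4,0,0],[0.8,-4,0,0],[0.8,-4,0,0],[0.7,-3.5,0,0],[0,0,0,0],[0,0,-1.5,0],[0,0,-1.2,0]],
])

```text
time: 11.3
tcp_pos: [0.5444, 0.1002, 0.1364]
ee_rot: [-0.0, 0.992, 0.126, -0.0]
force: [0.2, -0.4, -2.5]
width: 0.19
grip_force: 20.0
```

Emit:
servo_tool([
  [[0,0,-1.2,0],[0,0,-0.8,0],[0,0,-0.6,0],[0,0,-0.5,0],[0,0,0,0],[0,0,0,0],[0,0,0,0],[0,0,0,0]],
])

```text
time: 12.3
tcp_pos: [0.5452, 0.0993, 0.1068]
ee_rot: [0.0, 0.992, 0.126, 0.0]
force: [0.9, 0.2, -1.4]
width: 0.186
grip_force: 20.0
```

Emit:
servo_tool([
  [[0,0,0,0],[0,0,0,0],[0,0,0,0],[0,0,2.5,0],[0,0,5,0],[0,0,4.5,0],[0,-1.8,0,0],[-0.3,-3.5,0,0]],
], grip=0.45)

```text
time: 13.3
tcp_pos: [0.5418, 0.046, 0.2262]
ee_rot: [-0.0, 0.992, 0.126, -0.0]
force: [-0.4, 0.5, -0.5]
width: 0.445
grip_force: 0.0
```

Emit:
servo_tool([
  [[-0.6,-5.5,0,0],[-0.6,-5.5,0,0],[-0.6,-5.5,0,0],[-0.6,-5.5,0,0],[-0.6,-5.5,0,0],[-0.6,-5.5,0,0],[-0.6,-5,0,0],[0,-3,0,0]],
])

```text
time: 14.3
tcp_pos: [0.4986, -0.3661, 0.2252]
ee_rot: [-0.001, 0.992, 0.125, -0.001]
force: [0.1, 1.0, 0.5]
width: 0.448
grip_force: 0.0
```

```bash
python3 - <<'E'
from h import *
top("pics/t2.png"); print(status.sense()["tcp_pos"])
im,d,K,R,t=cam("wrist"); cv2.imwrite("pics/w2.png",im); h,s,v=hsv(im)
for A,c,b,l in blobs((h>14)&(h<33)&(s>110)&(v>60)&(np.arange(400)[:,None]<240),150):
    P=pts(d,K,R,t); print(A,np.round(c),np.round(ray(*c,.02,K,R,t),3), np.round(np.median(P[l][:,2]),3))
E
```

```text
green z 0.0501 metal z 0.1002 (beam from z, rad) 0.2
blue 317 (271, 186) [0.543 0.097 0.092]
blue 330 (266, 210) [0.476 0.107 0.092]
brass 37 (326, 207) [ 0.493 -0.055  0.064]
[ 0.49855014 -0.36845055  0.22513731]
968 [331. 132.] [ 0.559 -0.371  0.02 ] 0.019
889 [312. 175.] [ 0.502 -0.362  0.02 ] 0.019
505 [279. 196.] [ 0.467 -0.328  0.02 ] 0.017
```

The w100 seems to have shifted to about (0.467,-0.328), still in the tray. I'm taking the far 200 g weight.

Emit:
servo_tool([
  [[3,-0.2,-3,0],[3,-0.1,-4,0],[0,0,-4.5,0],[0,0,-4.5,0],[0,0,-2.4,0],[0,0,-1.2,0],[0,0,-0.6,0],[0,0,0,0]],
])

```text
time: 15.4
tcp_pos: [0.5603, -0.3667, 0.0251]
ee_rot: [0.0, 0.992, 0.126, 0.0]
force: [0.7, 0.1, 0.7]
width: 0.448
grip_force: 0.0
```

Emit:
servo_tool([
  [[0,0,0,0],[0,0,0,0],[0,0,0,0],[0,0,0,0],[0,0,1,0],[0,0,2,0],[0,0,4,0],[0,0,5,0]],
], grip=0)

```text
time: 16.4
tcp_pos: [0.5596, -0.3663, 0.1464]
ee_rot: [-0.0, 0.992, 0.126, -0.0]
force: [-0.1, 0.1, -1.8]
width: 0.142
grip_force: 20.0
```

Emit:
servo_tool([
  [[-1,3,0.5,0],[-1.3,4,0,0],[-1.3,4,0,0],[-1.3,4,0,0],[-1,3.3,0,0],[0,0,0,0],[0,0,-1,0],[0,0,-1,0]],
])

```text
time: 17.4
tcp_pos: [0.5012, -0.1844, 0.129]
ee_rot: [0.0, 0.992, 0.125, 0.0]
force: [-0.3, 0.7, -1.8]
width: 0.142
grip_force: 20.0
```

Emit:
servo_tool([
  [[0,0,-0.7,0],[0,0,-0.6,0],[0,0,-0.4,0],[0,0,0,0],[0,0,0,0],[0,0,0,0],[0,0,0,0],[0,0,0,0]],
])

```text
time: 18.4
tcp_pos: [0.5011, -0.1837, 0.1127]
ee_rot: [0.0, 0.992, 0.126, 0.0]
force: [-1.2, 0.1, -0.9]
width: 0.143
grip_force: 20.0
```

Emit:
servo_tool([
  [[0,0,0,0],[0,0,0,0],[0,0,0,0],[0,0,3,0],[0,0,4,0],[0,-3,3,0],[0,-5,0,0],[0,-5,0,0]],
], grip=0.45)

```text
time: 19.4
tcp_pos: [0.5011, -0.315, 0.2132]
ee_rot: [0.0, 0.992, 0.126, 0.0]
force: [0.2, 0.3, -0.2]
width: 0.451
grip_force: 0.0
```

Emit:
servo_tool([
  [[0,-3,0,0],[0,-2,0,0],[0,0,0,0],[0,0,0,0],[0,0,0,0],[0,0,0,0],[0,0,0,0],[0,0,0,0]],
])

```text
time: 20.4
tcp_pos: [0.5011, -0.3635, 0.2127]
ee_rot: [0.0, 0.992, 0.126, -0.0]
force: [-0.9, 0.3, -0.5]
width: 0.451
grip_force: 0.0
```

```bash
cat >> h.py <<'E'
def wristbrass(p=None):
    im,d,K,R,t=cam("wrist"); h,s,v=hsv(im); P=pts(d,K,R,t)
    if p: cv2.imwrite(p,im)
    for A,c,b,l in blobs((h>14)&(h<33)&(s>110)&(v>60)&(np.arange(400)[:,None]<240),150):
        print("wrist brass",A,np.round(c),np.round(ray(*c,.02,K,R,t),3), np.round(np.median(P[l][:,2]),3))
E
python3 - <<'E'
from h import *
top("pics/t3.png"); print(status.sense()["tcp_pos"]); wristbrass("pics/w3.png")
E
```

```text
green z 0.063 metal z 0.0872 (beam from z, rad) 0.097
blue 326 (270, 184) [0.543 0.097 0.105]
blue 339 (266, 209) [0.476 0.107 0.105]
brass 164 (374, 204) [ 0.498 -0.185  0.101]
brass 30 (310, 206) [ 0.495 -0.01   0.057]
brass 37 (326, 208) [ 0.492 -0.055  0.06 ]
[ 0.50108474 -0.36358119  0.21266341]
wrist brass 1948 [129. 152.] [ 0.481 -0.139  0.02 ] 0.101
wrist brass 946 [316. 180.] [ 0.503 -0.362  0.02 ] 0.019
wrist brass 529 [282. 201.] [ 0.467 -0.328  0.02 ] 0.017
```

View pics/w3.png

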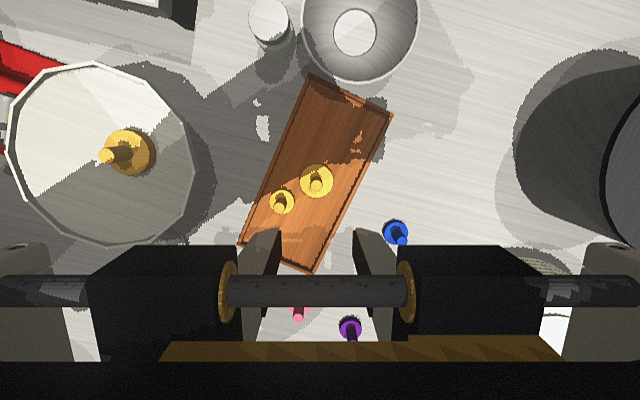

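The wrist view shows the 200 g weight on the pan at (130,152). In the tray are the other 200 g weight at (316,180) and the w100, nudged but upright, at (282,201). The beam reads +0.097, so 100 g more is needed, and I'm taking w100.

Emit:
servo_tool([
  [[-1.8,1.7,-2,0],[-1.8,1.8,-3,0],[0,0,-4.5,0],[0,0,-4.5,0],[0,0,-2.7,0],[0,0,-1.4,0],[0,0,-0.8,0],[0,0,0,0]],
], grip=0.4)

```text
time: 21.5
tcp_pos: [0.4652, -0.3288, 0.0239]
ee_rot: [0.0, 0.992, 0.126, 0.0]
force: [-0.1, -0.6, 0.8]
width: 0.397
grip_force: 0.0
```

Emit:
servo_tool([
  [[0,0,0,0],[0,0,0,0],[0,0,0,0],[0,0,0,0],[0,0,1,0],[0,0,2,0],[0,0,4,0],[0,0,5,0]],
], grip=0)

```text
time: 22.5
tcp_pos: [0.4645, -0.3282, 0.1447]
ee_rot: [-0.001, 0.992, 0.126, -0.001]
force: [0.1, 0.0, -1.2]
width: 0.143
grip_force: 20.0
```

Emit:
servo_tool([
  [[-0.3,2.3,0.4,0],[-0.5,3.5,0,0],[-0.5,3.5,0,0],[-0.5,3.5,0,0],[-0.5,2.5,0,0],[0,0,-0.5,0],[0,0,-1.2,0],[0,0,-1.2,0]],
])

```text
time: 23.5
tcp_pos: [0.442, -0.1763, 0.1176]
ee_rot: [-0.0, 0.992, 0.125, -0.0]
force: [-0.7, 0.2, -1.0]
width: 0.147
grip_force: 20.0
```

Emit:
servo_tool([
  [[0,0,-0.8,0],[0,0,-0.6,0],[0,0,-0.4,0],[0,0,0,0],[0,0,0,0],[0,0,0,0],[0,0,0,0],[0,0,0,0]],
])

```text
time: 24.5
tcp_pos: [0.4422, -0.1757, 0.1007]
ee_rot: [0.0, 0.992, 0.126, 0.0]
force: [0.9, 0.1, -0.3]
width: 0.144
grip_force: 20.0
```

Emit:
servo_tool([
  [[0,0,0,0],[0,0,0,0],[0,0,0,0],[0,0,3,0],[0,0,4,0],[0,0,3,0],[0,-3,2,0],[0,-4,0,0]],
], grip=0.4)

```text
time: 25.5
tcp_pos: [0.4428, -0.2465, 0.2224]
ee_rot: [0.001, 0.992, 0.126, 0.001]
force: [0.4, -0.3, -0.0]
width: 0.401
grip_force: 0.0
```

Emit:
servo_tool([
  [[0,0,0,0],[0,0,0,0],[0,0,0,0],[0,0,0,0],[0,0,0,0],[0,0,0,0],[0,0,0,0],[0,0,0,0]],
])

```text
time: 26.5
tcp_pos: [0.4421, -0.2456, 0.2206]
ee_rot: [-0.0, 0.992, 0.126, 0.0]
force: [-0.5, 0.9, -0.4]
width: 0.403
grip_force: 0.0
```

Emit:
servo_tool([
  [[0,0,0,0],[0,0,0,0],[0,0,0,0],[0,0,0,0],[0,0,0,0],[0,0,0,0],[0,0,0,0],[0,0,0,0]],
])

```text
time: 27.5
tcp_pos: [0.4421, -0.2456, 0.2206]
ee_rot: [-0.0, 0.992, 0.126, -0.0]
force: [-0.7, 0.3, 0.1]
width: 0.402
grip_force: 0.0
```

```bash
python3 - <<'E'
from h import *
top("pics/t4.png"); print(status.sense()["tcp_pos"],status.sense()["force"])
E
```

```text
green z 0.0755 metal z 0.0747 (beam from z, rad) -0.003
blue 321 (270, 184) [0.542 0.098 0.117]
blue 338 (265, 208) [0.477 0.107 0.117]
brass 106 (374, 205) [ 0.498 -0.186  0.089]
brass 37 (310, 204) [ 0.499 -0.012  0.059]
brass 33 (326, 207) [ 0.494 -0.057  0.057]
brass 62 (370, 225) [ 0.444 -0.176  0.087]
[ 0.4420687  -0.24564845  0.22065733] [-0.65766028 -0.10773815  0.65220723]
```

The beam is level (about -0.003 rad) with the hand off. I'm holding one more second, then taking w100 back.

Emit:
servo_tool([
  [[0,0,0,0],[0,0,0,0],[0,0,0,0],[0,0,0,0],[0,0,0,0],[0,0,0,0],[0,0,0,0],[0,0,0,0]],
])

```text
time: 28.55
tcp_pos: [0.442, -0.2456, 0.2206]
ee_rot: [-0.0, 0.992, 0.126, -0.0]
force: [-0.3, 0.0, 0.1]
width: 0.399
grip_force: 0.0
```

Emit:
servo_tool([
  [[0,3.5,0,0],[0,3.5,-1,0],[0,0,-3.5,0],[0,0,-3.5,0],[0,0,-2.5,0],[0,0,-1.3,0],[0,0,-0.7,0],[0,0,0,0]],
])

```text
time: 29.55
tcp_pos: [0.4422, -0.1757, 0.0958]
ee_rot: [0.0, 0.992, 0.126, 0.0]
force: [0.6, 0.1, 0.8]
width: 0.404
grip_force: 0.0
```

Emit:
servo_tool([
  [[0,0,0,0],[0,0,0,0],[0,0,0,0],[0,0,0,0],[0,0,1,0],[0,0,2,0],[0,0,3,0],[-0.2,-1.1,1,0]],
], grip=0)

```text
time: 30.55
tcp_pos: [0.4406, -0.187, 0.1674]
ee_rot: [0.001, 0.992, 0.126, 0.001]
force: [0.4, -0.9, -0.4]
width: 0.146
grip_force: 20.0
```

```bash
python3 - <<'E'
from h import *
top(); print(status.sense()["tcp_pos"],status.sense()["width"],status.sense()["force"]); wristbrass()
E
```

```text
green z 0.0636 metal z 0.0866 (beam from z, rad) 0.092
blue 322 (270, 184) [0.543 0.097 0.106]
blue 341 (266, 209) [0.476 0.108 0.105]
brass 40 (326, 208) [ 0.492 -0.057  0.061]
brass 52 (436, 211) [ 0.497 -0.372  0.022]
[ 0.44061189 -0.18840046  0.16771785] 0.14237162911932844 [ 0.20829837 -1.03151839  0.4044665 ]
wrist brass 453 [131.  84.] [0.499 0.013 0.02 ] 0.057
wrist brass 251 [175. 101.] [ 0.493 -0.031  0.02 ] 0.06
wrist brass 2315 [330. 138.] [ 0.497 -0.189  0.02 ] 0.101
wrist brass 1469 [488. 174.] [ 0.502 -0.36   0.02 ] 0.019
wrist brass 965 [316. 224.] [ 0.404 -0.198  0.02 ] 0.158
```

Emit:
servo_tool([
  [[-0.4,-4,0,0],[-0.5,-4.5,0,0],[-0.5,-4.5,0,0],[-0.3,-2.9,-2,0],[0,0,-4,0],[0,0,-4,0],[0,0,-2,0],[0,0,-1.2,0]],
])

```text
time: 31.65
tcp_pos: [0.4222, -0.3451, 0.0316]
ee_rot: [-0.001, 0.992, 0.125, -0.001]
force: [-0.1, 0.1, -0.7]
width: 0.14
grip_force: 20.0
```

Emit:
servo_tool([
  [[0,0,-0.6,0],[0,0,-0.3,0],[0,0,0,0],[0,0,0,0],[0,0,0,0],[0,0,0,0],[0,0,0,0],[0,0,0,0]],
])

```text
time: 32.65
tcp_pos: [0.4232, -0.3456, 0.0259]
ee_rot: [0.0, 0.992, 0.126, 0.0]
force: [-3.8, 3.6, 11.5]
width: 0.141
grip_force: 20.0
```

Emit:
servo_tool([
  [[0,0,0,0],[0,0,0,0],[0,0,0,0],[0,0,3,0],[0,0,5,0],[0,0,5,0],[0,0,5,0],[1.5,3.2,0,0]],
], grip=0.4)

```text
time: 33.65
tcp_pos: [0.4391, -0.3156, 0.2085]
ee_rot: [0.003, 0.992, 0.124, 0.002]
force: [0.5, 0.0, -1.5]
width: 0.399
grip_force: 0.0
```

Emit:
servo_tool([
  [[2.1,4.3,0,0],[2.1,4.3,0,0],[2,4.3,0,0],[0,0,-2,0],[0,0,-3.5,0],[0,0,-2.4,0],[0,0,-1.2,0],[0,0,-0.7,0]],
])

```text
time: 34.65
tcp_pos: [0.5002, -0.1847, 0.1064]
ee_rot: [0.0, 0.992, 0.126, 0.0]
force: [-0.2, -0.4, 0.3]
width: 0.397
grip_force: 0.0
```

Emit:
servo_tool([
  [[0,0,0,0],[0,0,0,0],[0,0,0,0],[0,0,0,0],[0,0,0,0],[0,0,0,0],[0,0,0,0],[0,0,0,0]],
], grip=0)

```text
time: 35.65
tcp_pos: [0.5001, -0.1847, 0.1066]
ee_rot: [0.0, 0.992, 0.126, 0.0]
force: [0.6, -0.3, 0.9]
width: 0.144
grip_force: 20.0
```

```bash
python3 - <<'E'
from h import *
top(); print(status.sense()["tcp_pos"],status.sense()["width"],status.sense()["force"]); wristbrass()
E
```

```text
green z 0.0639 metal z 0.0867 (beam from z, rad) 0.091
blue 324 (270, 184) [0.543 0.097 0.106]
blue 338 (265, 209) [0.476 0.108 0.106]
brass 171 (432, 210) [ 0.501 -0.363  0.019]
brass 31 (310, 205) [ 0.498 -0.012  0.057]
brass 33 (326, 207) [ 0.493 -0.056  0.062]
brass 104 (427, 237) [ 0.422 -0.346  0.016]
[ 0.50006721 -0.18467213  0.10662495] 0.14632585084808822 [0.49326171 0.09494338 1.23276578]
wrist brass 757 [ 77. 157.] [0.49  0.019 0.02 ] 0.056
wrist brass 558 [531. 183.] [ 0.564 -0.357  0.02 ] 0.005
wrist brass 605 [484. 208.] [ 0.533 -0.327  0.02 ] 0.005
wrist brass 334 [130. 178.] [ 0.483 -0.025  0.02 ] 0.06
wrist brass 1466 [317. 221.] [ 0.486 -0.188  0.02 ] 0.1
wrist brass 583 [503. 233.] [ 0.516 -0.352  0.02 ] 0.019
```

Emit:
servo_tool([
  [[0,0,1,0],[0,0,2,0],[0,0,3,0],[1,-3.2,0,0],[1.3,-4,0,0],[1.3,-4,0,0],[1.3,-4,0,0],[1,-3.1,0,0]],
])

```text
time: 36.75
tcp_pos: [0.559, -0.369, 0.1669]
ee_rot: [-0.0, 0.992, 0.125, -0.0]
force: [0.7, -0.1, -1.7]
width: 0.143
grip_force: 20.0
```

Emit:
servo_tool([
  [[0,0,-4,0],[0,0,-4,0],[0,0,-3,0],[0,0,-1.6,0],[0,0,-0.8,0],[0,0,-0.5,0],[0,0,0,0],[0,0,0,0]],
])

```text
time: 37.75
tcp_pos: [0.5594, -0.3679, 0.0284]
ee_rot: [0.0, 0.992, 0.126, 0.0]
force: [-0.1, -0.4, -1.7]
width: 0.142
grip_force: 20.0
```

Emit:
servo_tool([
  [[0,0,0,0],[0,0,0,0],[0,0,0,0],[0,0,3,0],[0,0,5,0],[0,0,5,0],[0,0,5,0],[0,0,2,0]],
], grip=0.45)

```text
time: 38.75
tcp_pos: [0.5598, -0.3682, 0.2313]
ee_rot: [0.002, 0.992, 0.126, 0.002]
force: [-0.9, 0.4, 0.5]
width: 0.452
grip_force: 0.0
```

```bash
python3 - <<'E'
from h import *
top(); print(status.sense()["tcp_pos"],status.sense()["width"],status.sense()["force"]); wristbrass()
E
```

```text
green z 0.0502 metal z 0.1001 (beam from z, rad) 0.2
blue 316 (271, 186) [0.543 0.097 0.092]
blue 328 (266, 210) [0.476 0.107 0.092]
brass 37 (326, 207) [ 0.493 -0.055  0.063]
[ 0.56015096 -0.36841491  0.23275997] 0.45170473403394146 [ 0.15222515 -0.40933603  1.54363012]
wrist brass 851 [315. 180.] [ 0.559 -0.368  0.02 ] 0.019
wrist brass 808 [301. 219.] [ 0.504 -0.363  0.02 ] 0.02
```

Emit:
servo_tool([
  [[-0.1,4.6,0,0],[-0.2,6,0,0],[-0.2,6,0,0],[-0.2,6,0,0],[-0.2,6,0,0],[-0.2,6,0,0],[-0.2,6,0,0],[-0.2,6,0,0]],
])

```text
time: 39.85
tcp_pos: [0.5432, 0.1002, 0.2264]
ee_rot: [-0.0, 0.992, 0.126, -0.001]
force: [1.1, -0.2, 0.2]
width: 0.449
grip_force: 0.0
```

```bash
python3 - <<'E'
from h import *
top(); print(status.sense()["tcp_pos"]); wristblue(.092)
E
```

```text
green z 0.05 metal z 0.1002 (beam from z, rad) 0.2
brass 167 (434, 191) [ 0.557 -0.368  0.02 ]
brass 170 (432, 210) [ 0.5   -0.363  0.019]
brass 37 (326, 207) [ 0.493 -0.055  0.063]
brass 104 (427, 237) [ 0.422 -0.346  0.016]
[0.54256213 0.10597002 0.22635841]
2210 324 191 [0.5456 0.0997 0.092 ]
671 302 234 [0.4943 0.1103 0.092 ]
```

Emit:
servo_tool([
  [[0,0,0,0],[0,0,-3,0],[0,0,-4,0],[0,0,-3,0],[0,0,-1.6,0],[0,0,-0.8,0],[0,0,0,0],[0,0,0,0]],
])

```text
time: 40.95
tcp_pos: [0.5446, 0.0983, 0.1046]
ee_rot: [0.0, 0.992, 0.126, 0.001]
force: [1.3, 0.0, 0.4]
width: 0.445
grip_force: 0.0
```

Emit:
servo_tool([
  [[0,0,-0.6,0],[0,0,0,0],[0,0,0,0],[0,0,0,0],[0,0,0,0],[0,0,0,0],[0,0,0,0],[0,0,0,0]],
])

```text
time: 41.95
tcp_pos: [0.544, 0.0984, 0.0976]
ee_rot: [-0.0, 0.992, 0.126, -0.0]
force: [-1.0, -0.9, 0.1]
width: 0.451
grip_force: 0.0
```

Emit:
servo_tool([
  [[0,0,0,0],[0,0,0,0],[0,0,0,0],[0,0,0,0],[0,0,1,0],[0,0,1.5,0],[0,0,2.5,0],[0,0,2.5,0]],
], grip=0)

```text
time: 42.95
tcp_pos: [0.5441, 0.0983, 0.1744]
ee_rot: [0.0, 0.992, 0.126, 0.0]
force: [0.6, 0.1, -1.6]
width: 0.186
grip_force: 20.0
```

Emit:
servo_tool([
  [[1.8,-2,0,0],[2.5,-2.7,0,0],[2.5,-2.7,0,0],[2.5,-2.7,0,0],[2.3,-2.5,0,0],[1.2,-1.2,0,0],[0,0,0,0],[0,0,0,0]],
])

```text
time: 43.95
tcp_pos: [0.6716, -0.0391, 0.1731]
ee_rot: [-0.0, 0.992, 0.126, -0.0]
force: [0.1, 0.6, -2.0]
width: 0.183
grip_force: 20.0
```

Emit:
servo_tool([
  [[0,0,-1.5,0],[0,0,-1.5,0],[0,0,-1,0],[0,0,-0.6,0],[0,0,-0.4,0],[0,0,0,0],[0,0,0,0],[0,0,0,0]],
])

```text
time: 44.95
tcp_pos: [0.6721, -0.0397, 0.1228]
ee_rot: [0.0, 0.992, 0.126, 0.0]
force: [0.1, 0.6, -2.5]
width: 0.186
grip_force: 20.0
```

Emit:
servo_tool([
  [[0,0,0,0],[0,0,0,0],[0,0,0,0],[0,0,2,0],[0,0,4,0],[0,0,4,0],[-2.5,2,0,0],[-3,2.5,0,0]],
], grip=0.45)

```text
time: 45.95
tcp_pos: [0.6168, 0.0055, 0.2245]
ee_rot: [0.0, 0.992, 0.125, 0.001]
force: [0.7, -0.1, 1.0]
width: 0.45
grip_force: 0.0
```

Emit:
servo_tool([
  [[-3.5,2.6,0,0],[-3.5,2.6,0,0],[-3.5,2.6,0,0],[-3.4,2.5,0,0],[0,0,0,0],[0,0,0,0],[0,0,0,0],[0,0,0,0]],
])

```text
time: 46.95
tcp_pos: [0.4785, 0.1079, 0.2226]
ee_rot: [0.0, 0.992, 0.125, -0.0]
force: [0.0, -0.0, -0.2]
width: 0.451
grip_force: 0.0
```

```bash
python3 - <<'E'
from h import *
top("pics/t5.png"); print(status.sense()["tcp_pos"]); wristblue(.105)
E
```

```text
green z 0.0628 metal z 0.0874 (beam from z, rad) 0.098
blue 295 (323, 140) [ 0.67  -0.04   0.117]
brass 166 (434, 191) [ 0.557 -0.369  0.019]
brass 170 (432, 210) [ 0.5   -0.363  0.02 ]
brass 37 (326, 208) [ 0.492 -0.055  0.061]
brass 102 (426, 237) [ 0.421 -0.346  0.017]
[0.47840253 0.10799209 0.22252804]
2774 552 24 [ 0.6729 -0.0479  0.105 ]
2436 315 195 [0.479  0.1101 0.105 ]
```

Emit:
servo_tool([
  [[0,0.1,-3,0],[0,0,-4,0],[0,0,-2.3,0],[0,0,-1.2,0],[0,0,-0.6,0],[0,0,0,0],[0,0,0,0],[0,0,0,0]],
])

```text
time: 48.05
tcp_pos: [0.4784, 0.1094, 0.1122]
ee_rot: [-0.0, 0.992, 0.126, 0.0]
force: [0.1, 0.6, 0.6]
width: 0.447
grip_force: 0.0
```

Emit:
servo_tool([
  [[0,0,0,0],[0,0,0,0],[0,0,0,0],[0,0,0,0],[0,0,1,0],[0,0,1.5,0],[0,0,2,0],[0,0,2,0]],
], grip=0)

```text
time: 49.05
tcp_pos: [0.4782, 0.1094, 0.1783]
ee_rot: [0.0, 0.992, 0.126, 0.0]
force: [0.6, -0.4, -1.4]
width: 0.191
grip_force: 20.0
```

Emit:
servo_tool([
  [[2,-0.8,0,0],[3.5,-1.4,0,0],[4,-1.7,0,0],[4,-1.7,0,0],[3.5,-1.4,0,0],[2,-0.9,0,0],[0,0,0,0],[0,0,0,0]],
])

```text
time: 50.05
tcp_pos: [0.6674, 0.0308, 0.1771]
ee_rot: [-0.0, 0.992, 0.126, -0.0]
force: [0.2, -0.1, -1.1]
width: 0.187
grip_force: 20.0
```

Emit:
servo_tool([
  [[0.1,-0.1,-1.5,0],[0,0,-1.7,0],[0,0,-1.1,0],[0,0,-0.6,0],[0,0,-0.4,0],[0,0,0,0],[0,0,0,0],[0,0,0,0]],
])

```text
time: 51.05
tcp_pos: [0.6693, 0.0294, 0.1239]
ee_rot: [0.0, 0.992, 0.126, 0.0]
force: [0.4, -0.6, 1.1]
width: 0.183
grip_force: 20.0
```

Emit:
servo_tool([
  [[0,0,0,0],[0,0,0,0],[0,0,0,0],[0,0,2,0],[0,0,4,0],[0,0,4,0],[-3.5,0,2,0],[-5,0,0,0]],
], grip=0.45)

```text
time: 52.05
tcp_pos: [0.5843, 0.0293, 0.2466]
ee_rot: [0.0, 0.992, 0.126, 0.002]
force: [0.5, 0.4, -0.5]
width: 0.452
grip_force: 0.0
```

Emit:
servo_tool([
  [[-5,0,0,0],[-5,0,0,0],[-5,0,0,0],[-4,0,0,0],[-3,0,0,0],[0,0,0,0],[0,0,0,0],[0,0,0,0]],
])

```text
time: 53.05
tcp_pos: [0.3648, 0.0293, 0.2439]
ee_rot: [0.0, 0.992, 0.126, 0.0]
force: [-1.5, -0.4, -0.1]
width: 0.449
grip_force: 0.0
```

```bash
python3 - <<'E'
from h import *
top("pics/t6.png"); print(status.sense()["tcp_pos"])
im,d,K,R,t=cam("side"); cv2.imwrite("pics/s6.png",im[100:360,200:540])
E
```

```text
green z 0.0752 metal z 0.0751 (beam from z, rad) -0.0
blue 298 (298, 140) [0.666 0.027 0.117]
blue 293 (323, 140) [ 0.67  -0.04   0.117]
brass 162 (434, 191) [ 0.556 -0.369  0.019]
brass 37 (310, 204) [ 0.499 -0.012  0.059]
brass 168 (432, 210) [ 0.501 -0.364  0.019]
brass 35 (326, 208) [ 0.491 -0.055  0.059]
brass 101 (427, 237) [ 0.422 -0.347  0.016]
[0.36468506 0.0293405  0.24373834]
```

View pics/t6.png

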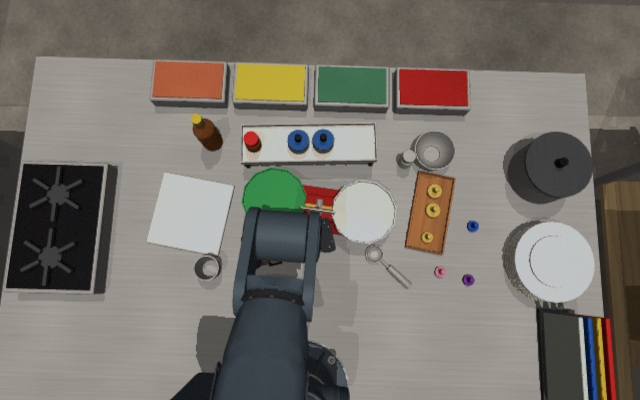

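View pics/s6.png

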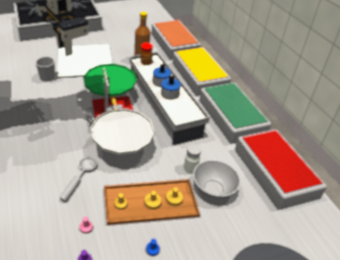

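The top view shows both canisters side by side on the shelf's middle line, at (298,140) and (323,140). All three weights stand in the tray, at (434,191), (432,210) and (427,237). The bystanders haven't moved, so I'm handing in.

```bash
python3 -c "
from plant import bot; print(bot.hand_in())"
```

```text
the job is handed in; nothing more can be done
None
```

I finished and handed in the job: two canisters of about 100 g and 200 g balanced level against 300 g of weights, then went in a row on the shelf, and all three weights are back upright in the tray; hand-in gave no verdict.

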